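# Put the mended bifolio under weight to dry

## Robot

A 6-joint arm with a two-finger parallel gripper is mounted at the origin on the work surface. World frame = base frame: x ahead of the robot, y to its left, z up, the work surface at z = 0. Lengths are in m, angles in rad, forces in N, time in s.
With the tool pointing down it reaches from about 0.35 to 0.85 m from the base axis. Payload 8.1 kg.
Tool frame: the origin (TCP) lies midway between the tips of the shut fingers; the grasp point (between the pads) lies 19 mm behind it; z points along the fingers, y is the line along which they close (so a half turn about z gives the same grasp; the last joint's range is limited). The gripper opens to 93 mm and grips with 3 to 60 N. Pads are 15 mm wide; open, the fingers measure 128 mm over their backs; the gripper's body (75 mm by 188 mm) begins 65 mm behind the grasp point.
Start: joints at [1.128, 0.13, 1.488, -0, 1.523, -0.085], TCP at [0.21, 0.562, 0.219] pointing down, gripper open.
Joint ranges: [-2.96, 2.96], [-0.89, 2.26], [0.02, 2.5], [-1.34, 4.48], [0, 2.73], [-2.66, 2.66]. Speed limits (rad/s): [2.39, 2.39, 2.79, 3.14, 3.14, 3.14].

## Interface

Orientations are given as a rotation vector (axis times angle).
In Python, from plant import read_state, read_camera, get_calibration, close_job gives the robot as it stands.
- The arm moves only by the shell command python3 -m crank 'ROWS' [FORCE]. ROWS is JSON, a list that holds one entry, the list of rows, each a list of 7 numbers: the gripper's target within -1 to 1 (fully open at 1, half-way at 0, shut at -1), then the shift along the tool's x, y, z as a fraction of full scale, then the turn, a rotation vector about the tool's x, y, z as a fraction of full scale. In form: [[[grip, x, y, z, rx, ry, rz], ...]]. A call has exactly 5 rows; each row is the pose to reach, as a shift and turn from the pose commanded when the call began, along the tool's axes at that moment; what a row does not reach only later rows make up. Full scale, the value 1, is 0.5 m for a shift and 90 degrees for a turn. A row lasts 1/8 s, in which the tool goes at most 62.5 mm and 10.7 degrees, less where a joint would pass 70% of its speed; a pose out of reach is approached as far as the arm can. A call with a number of a shift or a turn outside -1 to 1 is refused whole. A call with a gripper value outside its range is refused whole. The fingers move at their own pace and stop on an object; FORCE is the grip in N (left out, the last holds). Time passes only in rows, so rows that repeat a pose let the fingers close, or fill a call up. It gives the time, the measured TCP pose, the force, the opening and the grip force at its end, in the units of the state.
- read_state(): the state, without advancing time (a new reading comes with each control period).
- read_camera(name): name is "side" or "top" or "wrist"; returns the picture (400x640x3 uint8, red, green, blue); there is no depth.
- get_calibration(name): a dict with "fx", "fy", "cx", "cy" (pixels), "eye" and "orientation" of the camera in the world; the wrist camera has in their place "mount" (4x4, takes a point from camera to tool coordinates, whose origin is the TCP and whose axes are the flange's). Camera axes: x right, y down, z forward; pixel columns grow to the right and rows downward; lengths in m; the calibration is good to about 2 mm. A picture is of the moment at which its call begins: read the wrist's pose just before it. get_calibration takes no time and is no camera call.
- close_job(): hands the job in; it is judged then, once.
The state is a dict: "t": time; "q": joint angles; "dq": joint speeds; "joint_torque": joint torques, N m; "tool_pos": TCP position; "orientation": TCP orientation; "force": force on the tool from outside, world axes, zero at the start; "wrist_torque": the same for the moment, N m; "opening": finger opening in m; "gripper_force": force on a finger pad.
Only numpy, scipy, OpenCV 4.12 (cv2) and the standard library are available. Lean on these libraries where they do the work, as an engineer would, in place of code of your own. Each camera call takes 0.05 s, during which the arm holds its last target. There are 200 camera calls.

## Task

Both mends in the open bifolio on the light table must dry under weight: lay the long pressing board centred over the long mend and in line with it, and the square board centred and square over the square patch, then stand the larger knobbed weight upright in the middle of the long board and the smaller one in the middle of the square board. Lay the leather-covered bar weight along the fold between them, centred on it, so that the sheet stays flat. Set everything down gently, never dropping or pressing hard on the old sheet, and leave the glass bottle and jar where they stand.

Things in the scene. Friction and masses are not known exactly. Their poses are not given: they have to be found in the camera images.
- bifolio: Brown parchment bifolio (one sheet folded once to make two pages, lying open), 290 x 190 mm, written in brown lines, fixed on a pale blotter 310 x 210 mm; blotter and sheet together 2.5 mm thick, lying on the light table (height 0). Origin: centre of the blotter's underside, directly below the middle of the fold. x runs across the two pages, y runs along the fold, which is a darker line the full 190 mm across the middle of the sheet.
- long_mend: Long mend: a strip of cream tissue about 118 x 30 mm pasted over a tear on one of the two pages, roughly parallel to the fold; flat, under 1 mm thick. Which page it is on varies. Origin: its centre, at the sheet's upper surface; x along the strip, z up.
- patch: Square mend: a patch of cream tissue 38 x 38 mm on the other page, flat, under 1 mm thick. Origin: its centre, at the sheet's upper surface; x and y along its sides, z up.
- long_board: Long plywood pressing board, loose, 150 x 56 x 15 mm (x, y, z), about 85 g. Origin: centre of its underside.
- square_board: Square plywood pressing board, loose, 64 x 64 x 15 mm, about 42 g. Origin: centre of its underside; x and y along its sides.
- large_weight: Larger round steel weight with a knob on top, loose, about 0.66 kg: body 50 mm in diameter and 40 mm high, then a neck 17 mm in diameter and 6 mm high, then a knob 28 mm in diameter and 16 mm high (62 mm in all). Origin: centre of its underside, z up through the knob.
- small_weight: Smaller round steel weight with a knob on top, loose, about 0.27 kg: body 38 mm in diameter and 26 mm high, then a neck 12 mm in diameter and 6 mm high, then a knob 20 mm in diameter and 14 mm high (46 mm in all). Origin: centre of its underside, z up through the knob.
- bar_weight: Bar weight, loose, about 0.45 kg: a steel bar wrapped in dark brown leather with bare steel ends, 140 mm long (x), 24 mm wide (y), 18 mm high. Origin: centre of its underside.
- bottle: Clear glass bottle with a blue screw cap, loose, 86 mm in diameter, 184 mm high, standing to one side of the table. Origin: centre of its underside. Not to be moved.
- jar: Clear glass jar with a black screw lid, loose, 88 mm in diameter, 126 mm high, standing to the other side of the table. Origin: centre of its underside. Not to be moved.
Mind the look-alikes: they are no part of the job. Leave any blue or red look-alike of the large_weight alone.

How it is judged:
By the outcome, as a careful person would: the job done as asked, in the order asked, and still so for the second after the job is handed in, with the robot touching nothing.
It also fails if it takes over 122 s, if anything falls off the work surface, if the arm or the gripper's body presses on something with over 40 N, if the wrist force passes 120 N, or if a joint passes its speed limit or range.

## Working session

There is one attempt and no reset: what is moved stays moved. The work goes in short steps, Python scripts to look and compute and a shell command to move; the robot and the scene stay as the last step left them, time stands still between calls to the robot, and variables do not carry over. Pictures are saved under pics/ and viewed, at most 14 in all, crops included, and the job is handed in when it is done.

```bash
ls; mkdir -p pics; python3 - <<'E'
from plant import *
import cv2,json
s=read_state()
print({k:(v if not hasattr(v,'tolist') else v.tolist()) for k,v in s.items()})
for n in ["top","side","wrist"]:
    im=read_camera(n); cv2.imwrite(f"pics/{n}0.png",im[:,:,::-1]); print(n,get_calibration(n))
E
```

```text
pics
{'t': 0.0, 'q': [1.1275870734001612, 0.13116699963164266, 1.489239095693929, -2.9303274239912507e-05, 1.5229631330992566, -0.08538688207563414], 'dq': [-0.0004091715190825357, 0.0005412688651788379, -0.0015179381697939147, 0.0001097710030514831, 0.0012606868589484488, -1.763918627355776e-05], 'joint_torque': [-0.0006002415102557279, -55.98682165145874, -49.17425036430359, 0.07649877341464162, 0.036709627602249384, -0.00019432475255598547], 'tool_pos': [0.2098902168663049, 0.5615127190923697, 0.21760600430962052], 'orientation': [-0.5589923379529737, -3.0910170397066956, 0.0027053698568063897], 'force': [0.5857167060361821, 0.6660318398041156, -0.3675083650601088], 'wrist_torque': [-0.0259212514863185, 0.029362853011693796, 0.019505583668049314], 'gripper_force': 0.0, 'opening': 0.09272596753288814}
top {'fx': 365.3206102858116, 'fy': 365.3206102858116, 'cx': 321.26646868113323, 'cy': 199.99636072810202, 'eye': array([0.26113372, 0.01802175, 1.06903991]), 'orientation': array([-1.94142585,  2.26015625, -0.26177526])}
side {'fx': 474.1892339874626, 'fy': 474.1892339874626, 'cx': 322.2946713379585, 'cy': 199.08932123956842, 'eye': array([ 0.26486252, -0.85340855,  0.95542287]), 'orientation': array([-2.37433091,  0.30741572, -0.10367725])}
wrist {'fx': 304.4729439647526, 'fy': 304.4729439647526, 'cx': 319.3523695105933, 'cy': 204.05629917850996, 'mount': array([[ 4.25712329e-04, -9.67516230e-01, -2.52808553e-01,
         6.96418211e-02],
       [ 9.99999611e-01,  6.07278085e-04, -6.40165207e-04,
        -1.58568421e-05],
       [ 7.72895321e-04, -2.52808182e-01,  9.67516111e-01,
        -1.66909907e-01],
       [ 0.00000000e+00,  0.00000000e+00,  0.00000000e+00,
         1.00000000e+00]])}
```

View pics/top0.png

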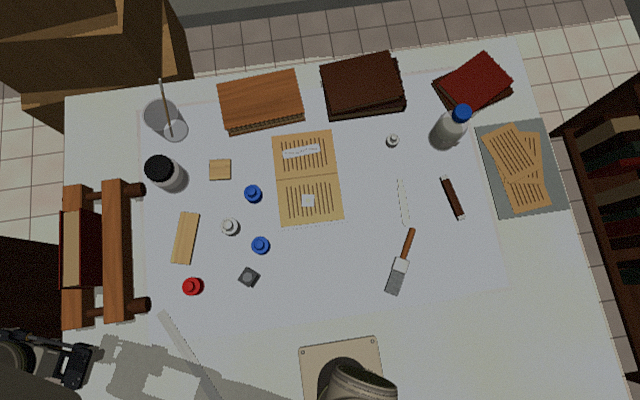

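View pics/side0.png

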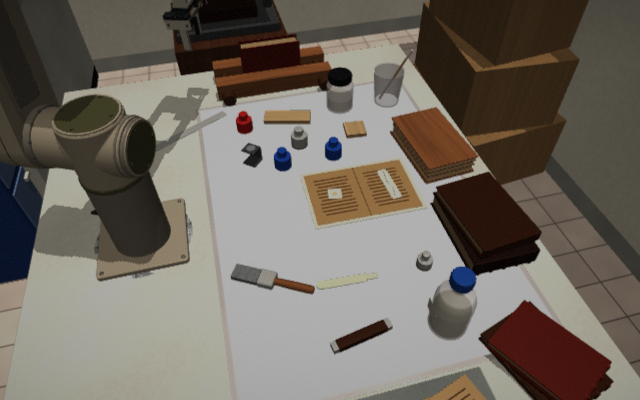

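The top view shows the bifolio around (308,178), with the long mend at (301,152) on the far page and the patch at (308,200) on the near page. The long board is at (185,238), the square board at (220,169), the grey large weight at (230,227), the small weight at (392,140) and the bar at (453,198). The bottle (455,120), the jar (163,170), and the red and blue look-alikes must stay put.

```bash
cat > h.py <<'E'
import numpy as np, cv2
from scipy.spatial.transform import Rotation as R
from plant import *
def cam(name, st=None):
    c=get_calibration(name); K=(c['fx'],c['fy'],c['cx'],c['cy'])
    if name!='wrist': return K,R.from_rotvec(c['orientation']).as_matrix(),np.array(c['eye'])
    Rt=R.from_rotvec(st['orientation']).as_matrix(); M=np.array(c['mount'])
    return K,Rt@M[:3,:3],np.array(st['tool_pos'])+Rt@M[:3,3]
def cast(C,uv,z):
    K,Rm,e=C; uv=np.atleast_2d(uv).astype(float)
    d=np.c_[(uv[:,0]-K[2])/K[0],(uv[:,1]-K[3])/K[1],np.ones(len(uv))]@Rm.T
    return (e+d*((z-e[2])/d[:,2])[:,None])[:,:2]
def proj(C,p):
    K,Rm,e=C; q=(np.atleast_2d(p)-e)@Rm; return np.c_[K[0]*q[:,0]/q[:,2]+K[2],K[1]*q[:,1]/q[:,2]+K[3]]
def snap(name,tag):
    st=read_state(); im=read_camera(name); cv2.imwrite(f'pics/{tag}.png',im[:,:,::-1]); return im,cam(name,st),st
def rect(pts):
    """min-area rectangle of world points, in mm: centre, long, short, angle(deg) of long side"""
    (c,(w,h),a)=cv2.minAreaRect((np.asarray(pts)*1000).astype(np.float32))
    if w<h: w,h,a=h,w,a+90
    return np.round([c[0],c[1],w,h,(a+90)%180-90],1)
E
python3 - <<'E'
from h import *
im=cv2.imread('pics/top0.png'); C=cam('top'); hsv=cv2.cvtColor(im,cv2.COLOR_BGR2HSV)
for n,u,z in [('sheet',(308,178),.0025),('longmend',(301,152),.0025),('patch',(308,200),.0025),('lboard',(185,238),.015),('sboard',(220,169),.015),('large',(230,227),.05),('small',(392,140),.04),('bar',(453,198),.018),('bottle',(462,112),.184),('jar',(159,168),.126),('pen',(403,202),0),('blue1',(253,193),.05),('blue2',(260,245),.05),('red',(192,286),.05),('clip',(249,277),.03)]:
    print(n,cast(C,u,z).round(3),hsv[u[1],u[0]])
E
```

```text
sheet [[0.583 0.01 ]] [ 18 102 160]
longmend [[0.669 0.02 ]] [111  11 168]
patch [[0.515 0.02 ]] [ 34  36 163]
lboard [[0.454 0.388]] [ 18 113 153]
sboard [[0.648 0.269]] [ 17 115 151]
large [[0.46  0.248]] [  0   2 124]
small [[ 0.652 -0.256]] [50 13 61]
bar [[ 0.453 -0.405]] [  8 152  57]
bottle [[ 0.647 -0.416]] [108 207 127]
jar [[0.635 0.406]] [105  19  27]
pen [[ 0.467 -0.261]] [ 51  11 161]
blue1 [[0.548 0.173]] [111 167 157]
blue2 [[0.397 0.17 ]] [110 171 161]
red [[0.314 0.365]] [  2 180 152]
clip [[0.315 0.214]] [ 80   7 105]
```

```bash
python3 -m crank '[[[1,-0.12,-0.06,0,0,0,-0.05],[1,-0.24,-0.12,0,0,0,-0.11],[1,-0.36,-0.18,0,0,0,-0.17],[1,-0.48,-0.24,0,0,0,-0.228],[1,-0.6,-0.3,0,0,0,-0.228]]]' 20
python3 -m crank '[[[1,0,0,0,0,0,0],[1,0,0,0,0,0,0],[1,0,0,0,0,0,0],[1,0,0,0,0,0,0],[1,0,0,0,0,0,0]]]'
python3 - <<'E'
from h import *
im,C,st=snap('wrist','w1'); np.save('w1.npy',np.r_[st['tool_pos'],st['orientation']])
print(st['tool_pos'],R.from_rotvec(st['orientation']).as_matrix().round(4))
E
```

```text
t: 0.78
tool_pos: [0.4239, 0.3315, 0.2185]
orientation: [0.003, -3.142, -0.0]
force: [0.7, 0.9, 0.1]
opening: 0.093
gripper_force: 0.0
t: 1.4
tool_pos: [0.4224, 0.3339, 0.2187]
orientation: [0.003, -3.142, -0.0]
force: [0.6, 0.1, -0.3]
opening: 0.0931
gripper_force: 0.0
[0.4223956  0.33394604 0.21865509] [[-1.     -0.0019 -0.    ]
 [-0.0019  1.      0.    ]
 [ 0.      0.     -1.    ]]
```

View pics/w1.png

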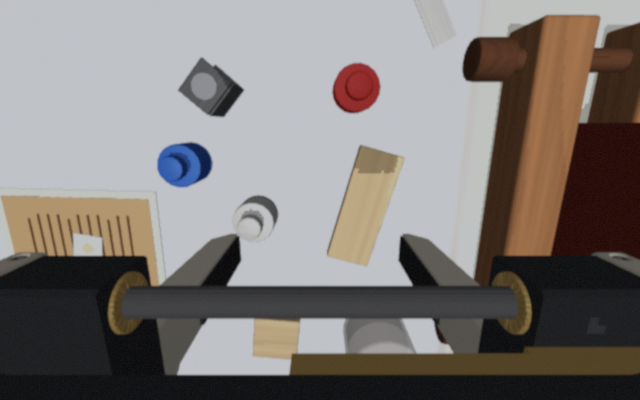

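The wrist view looks back toward the base, with the fingers hiding its lower part. It shows the long board at about (365,207), the grey large weight at (255,220), the blue weight at (183,165) and the red one at (357,88). I'll move on to view the whole sheet.

```bash
python3 -m crank '[[[1,-0.08,-0.09,0,0,0,0],[1,-0.16,-0.18,0,0,0,0],[1,-0.24,-0.27,0,0,0,0],[1,-0.32,-0.36,0,0,0,0],[1,-0.4,-0.45,0,0,0,0]]]'
python3 -m crank '[[[1,-0.07,-0.08,0,0,0,0],[1,-0.15,-0.18,0,0,0,0.0012],[1,-0.155,-0.18,0,0,0,0.0012],[1,-0.155,-0.18,0,0,0,0.0012],[1,-0.155,-0.18,0,0,0,0.0012]]]'
python3 - <<'E'
from h import *
im,C,st=snap('wrist','w2'); np.save('w2.npy',np.r_[st['tool_pos'],st['orientation']])
print(st['tool_pos'],st['orientation'])
E
```

```text
t: 2.08
tool_pos: [0.6242, 0.107, 0.2187]
orientation: [-0.001, 3.141, 0.0]
force: [0.5, 0.5, 0.7]
opening: 0.0929
gripper_force: 0.0
t: 2.7
tool_pos: [0.7001, 0.0198, 0.219]
orientation: [-0.0, 3.141, 0.001]
force: [0.3, 0.3, 0.3]
opening: 0.0929
gripper_force: 0.0
[0.70011636 0.01981158 0.21896074] [-1.31261985e-04  3.14148554e+00  5.09317449e-04]
```

View pics/w2.png

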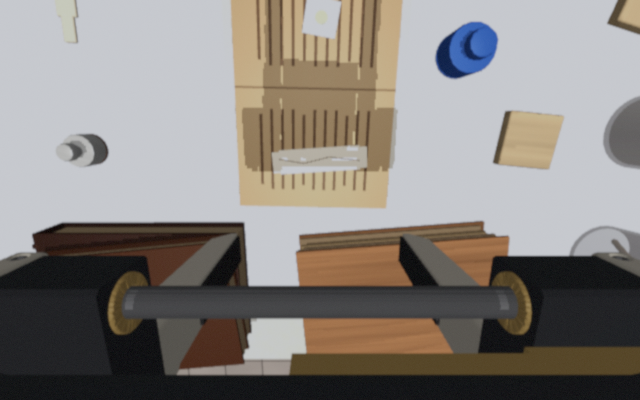

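The wrist view shows the long mend at about (320,159), the fold at row 88, the patch at (322,18), the square board at (528,139) and the small weight at (80,151). I'll take one more shot from further back for the patch while heading for the long board, then measure everything.

```bash
python3 -m crank '[[[1,0.09,0.03,0,0,0,0],[1,0.18,0.05,0,0,0,0],[1,0.18,0.05,0,0,0,0],[1,0.18,0.05,0,0,0,0],[1,0.18,0.05,0,0,0,0]]]' >/dev/null
cat > meas.py <<'E'
from h import *
def blob(im,m,box,z,C,k=3):
    x0,y0,x1,y1=box; mm=np.zeros(m.shape,np.uint8); mm[y0:y1,x0:x1]=m[y0:y1,x0:x1]
    mm=cv2.morphologyEx(mm,cv2.MORPH_CLOSE,np.ones((k,k)));mm=cv2.morphologyEx(mm,cv2.MORPH_OPEN,np.ones((3,3)))
    cs,_=cv2.findContours(mm,cv2.RETR_EXTERNAL,cv2.CHAIN_APPROX_NONE); c=max(cs,key=cv2.contourArea)[:,0]
    M=cv2.moments(c); cen=(M['m10']/M['m00'],M['m01']/M['m00'])
    return rect(cast(C,c,z)), np.round(cast(C,cen,z)[0]*1000,1), cv2.boundingRect(c)
def load(t):
    v=np.load(t+'.npy'); st=dict(tool_pos=v[:3],orientation=v[3:]); im=cv2.imread(f'pics/{t}.png')
    return im,cv2.cvtColor(im,cv2.COLOR_BGR2HSV).astype(int),cam('wrist',st)
E
python3 - <<'E'
from meas import *
im,C,st=snap('wrist','w3'); np.save('w3.npy',np.r_[st['tool_pos'],st['orientation']])
print(st['tool_pos'])
wood=lambda h:((h[...,0]>10)&(h[...,0]<30)&(h[...,1]>55)).astype(np.uint8)*255
tis=lambda h:((h[...,1]<65)&(h[...,2]>90)).astype(np.uint8)*255
im,h,C=load('w1'); print('lboard',blob(im,wood(h),(322,140,410,272),.015,C))
im,h,C=load('w2'); print('sboard',blob(im,wood(h),(485,100,570,178),.015,C)); print('mend',blob(im,tis(h),(262,140,375,178),.0028,C,5))
print(h[159,320],h[146,350],h[130,320],h[155,240-5],h[20,300])
im,h,C=load('w3'); cs=proj(C,[[.669,.02,.0025],[.515,.02,.0025],[.648,.269,.015]]).astype(int); print(cs)
cv2.imwrite('pics/w3c.png',cv2.resize(im[0:256,180:440],None,fx=2.3,fy=2.3))
E
```

```text
[0.61172673 0.04356411 0.21954109]
lboard (array([455. , 389. , 147.1,  55. , -15.5]), array([450.5, 390. ]), (328, 147, 75, 118))
sboard (array([648.1, 267.8,  68.1,  61.5,  84.4]), array([647.2, 267.9]), (495, 112, 68, 56))
mend (array([675.5,  19.6, 120. ,  37.2, -86.3]), array([673.5,  19.4]), (271, 145, 97, 33))
[ 17  30 161] [ 21  19 178] [ 17  92 149] [111   9 205] [ 19  78 196]
[[301 223]
 [299 100]
 [497 210]]
```

View pics/w3c.png

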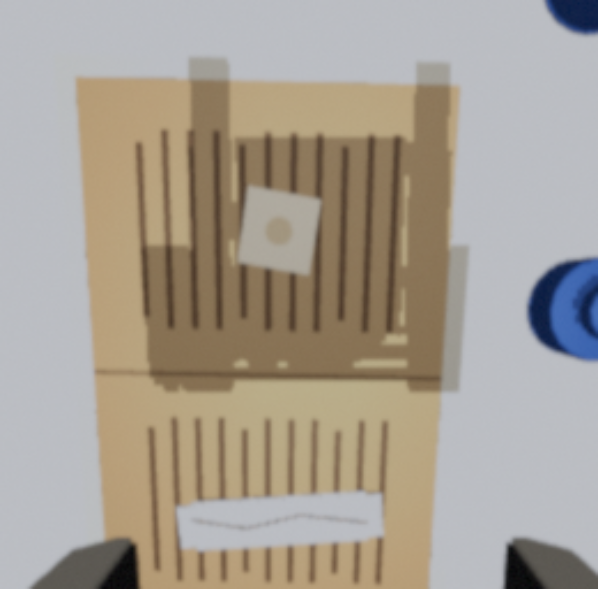

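The crop shows the patch centred at crop (279,231), which is full-frame (301,100), and turned about 8°. The mend centre is at crop (281,521), full-frame (302,226). The fold runs from crop (95,372) to (441,378).

```bash
python3 - <<'E'
from meas import *
im,h,C=load('w3')
tis=((h[...,1]<48)&(h[...,2]>90)).astype(np.uint8)*255
print('patch',blob(im,tis,(276,75,330,122),.0028,C,5)); print('mend3',blob(im,tis,(252,208,352,243),.0028,C,5))
cor=lambda L:cast(C,np.array(L)/2.3+[180,0],.0028)
print('mend corners',(cor([(178,507),(382,491),(384,538),(182,550)])*1000).round(1), rect(cor([(178,507),(382,491),(384,538),(182,550)])))
print('patch corners',rect(cor([(246,186),(321,198),(309,275),(238,262)])))
f=cor([(95,372),(441,378)]);print('fold',f.round(4),f.mean(0),np.degrees(np.arctan2(*(f[1]-f[0])[::-1])))
print('sheet near corners',cor([(77,77),(459,86)]).round(4))
im,h,C=load('w2')
tis=((h[...,1]<48)&(h[...,2]>90)).astype(np.uint8)*255
print('mend2',blob(im,tis,(262,140,375,178),.0028,C,5))
f=cast(C,[(236,87),(395,90)],.0028);print('fold2',f.round(4),f.mean(0)); print('far corners',cast(C,[(241,206),(386,208)],.0028).round(4))
im,h,C=load('w1');w=((h[...,0]>10)&(h[...,0]<30)&(h[...,1]>40)).astype(np.uint8)*255
print('lb',blob(im,w,(322,140,410,272),.015,C)); cv2.imwrite('pics/lb.png',cv2.resize(np.hstack([im[130:275,310:420],cv2.merge([w]*3)[130:275,310:420]]),None,fx=3,fy=3))
E
```

```text
patch (array([514.1,  21.2,  38.9,  38.6,  80.3]), array([513.6,  21.2]), (284, 81, 36, 38))
mend3 (array([673.1,  19.3, 119.8,  32.2, -86.2]), array([672.8,  19.5]), (256, 213, 91, 27))
mend corners [[664.9 -38.6]
 [655.5  78.3]
 [683.9  80.1]
 [691.3 -37.7]] [673.4  20.3 118.   28.5 -86.4]
patch corners [514.3  21.3  38.8  38.7  80.5]
fold [[ 0.5875 -0.0799]
 [ 0.591   0.1093]] [0.5892668  0.01467585] 88.959576576313
sheet near corners [[ 0.4423 -0.0768]
 [ 0.4465  0.112 ]]
mend2 (array([673.1,  19.1, 118.5,  31.6, -86.2]), array([672.9,  19.5]), (272, 145, 95, 30))
fold2 [[ 0.5876 -0.0789]
 [ 0.5908  0.1092]] [0.58918843 0.01511099]
far corners [[ 0.7331 -0.0824]
 [ 0.7358  0.1066]]
lb (array([455.1, 389.1, 148. ,  55.5, -15.5]), array([450.5, 390.1]), (328, 146, 75, 120))
```

View pics/lb.png

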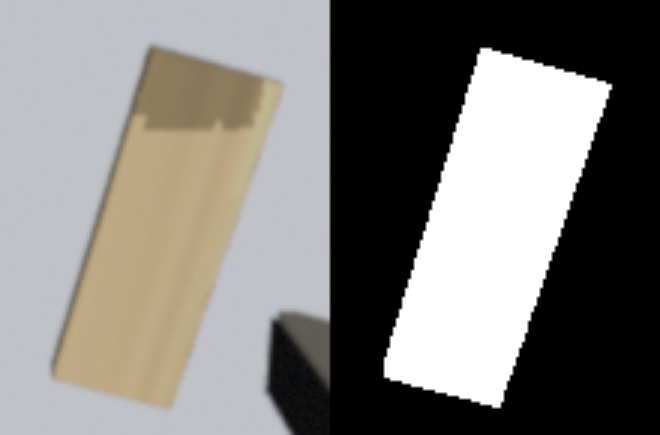

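```bash
python3 - <<'E'
from h import *
def tri(a,b):
    A=[];B=[]
    for n,uv in (('top',a),('side',b)):
        K,Rm,e=cam(n); d=Rm@np.array([(uv[0]-K[2])/K[0],(uv[1]-K[3])/K[1],1]); d/=np.linalg.norm(d); P=np.eye(3)-np.outer(d,d); A.append(P);B.append(P@e)
    p=np.linalg.lstsq(np.vstack(A),np.hstack(B),rcond=None)[0]; return p.round(3)
print('check blue cap',tri((462,112),(461,279)),'jar lid',tri((159,168),(340,76)))
print('roller ends',tri((149,304),(229,97)),tri((144,189),(326,83)))
print('wood corner',tri((228,131),(441,168)),tri((303,119),(473,152)), 'dark',tri((329,112),(440,200)))
C=cam('top'); print('beam edge',cast(C,(131,240),.08),'tumbler rim',cast(C,(160,115),.1))
# plan: TCP (incl grasp offset) for the long board in tool axes from present pose
st=read_state();print(st['tool_pos'],st['q'])
T=R.from_rotvec(st['orientation']).as_matrix()
for z in(.2196,.1,.004): print(((T.T@(np.array([.455,.389,z])-st['tool_pos']))/.5).round(4))
E
```

```text
check blue cap [ 0.648 -0.42   0.173] jar lid [0.638 0.41  0.117]
roller ends [0.284 0.48  0.056] [0.61  0.484 0.048]
wood corner [ 0.957  0.291 -0.278] [ 0.816 -0.016  0.084] dark [ 0.782 -0.086  0.013]
beam edge [[0.45880741 0.5102295 ]] tumbler rim [[0.8054971  0.40572044]]
[0.6116588  0.04340909 0.21926466] [-1.27256519e-02  1.64209040e-01  1.44991734e+00 -2.88386542e-05
  1.52612292e+00 -1.58195318e+00]
[ 0.3144  0.6907 -0.0011]
[0.3147 0.6907 0.2381]
[0.315  0.6907 0.4301]
```

```bash
python3 -m crank '[[[1,0.05,0.11,0,0,0,0],[1,0.1,0.22,0,0,0,0],[1,0.15,0.33,0,0,0,0],[1,0.2,0.44,0,0,0,0],[1,0.25,0.55,0,0,0,0]]]' >/dev/null
python3 -m crank '[[[1,0.03,0.07,0,0,0,0.06],[1,0.065,0.141,0,0,0,0.115],[1,0.065,0.141,0.1,0,0,0.172],[1,0.065,0.141,0.2,0,0,0.172],[1,0.065,0.141,0.24,0,0,0.172]]]'
cat >> h.py <<'E'
def go(x,y,z,head):
    """shift and turn (fractions) from the measured pose to TCP x,y,z with tool x at heading head (deg)"""
    st=read_state(); T=R.from_rotvec(st['orientation']).as_matrix(); a=np.radians(head)
    G=np.c_[[np.cos(a),np.sin(a),0],[np.sin(a),-np.cos(a),0],[0,0,-1]]
    print('at',np.round(st['tool_pos'],4),'t',round(st['t'],2),'d',((T.T@(np.array([x,y,z])-st['tool_pos']))/.5).round(4),'rot',(R.from_matrix(T.T@G).as_rotvec()/(np.pi/2)).round(4))
E
python3 -c "
from h import *
go(.455,.389,.004,164.5)"
```

```text
t: 4.68
tool_pos: [0.4523, 0.3882, 0.095]
orientation: [-0.425, -3.109, 0.006]
force: [-0.3, 0.6, 0.7]
opening: 0.0931
gripper_force: 0.0
at [0.4523 0.3882 0.095 ] t 4.67 d [-0.0053  0.0038  0.1819] rot [-0.0026 -0.0021 -0.0007]
```

```bash
python3 -m crank '[[[1,-0.004,0.002,0.06,0,0,0],[1,-0.004,0.002,0.12,0,0,0],[1,-0.004,0.002,0.16,0,0,0],[1,-0.004,0.002,0.18,0,0,0],[1,-0.004,0.002,0.18,0,0,0]]]' >/dev/null
python3 -c "
from h import *
go(.455,.389,.004,164.5)"
python3 -m crank '[[[-0.2,0,0,0,0,0,0],[-0.2,0,0,0,0,0,0],[-0.2,0,0,0,0,0,0],[-0.2,0,0,0,0,0,0],[-0.2,0,0,0,0,0,0]]]' 15
python3 -m crank '[[[-0.2,0,0,0,0,0,0],[-0.2,0,0,0,0,0,0],[-0.2,0,0,-0.05,0,0,0],[-0.2,0,0,-0.12,0,0,0],[-0.2,0,0,-0.2,0,0,0]]]'
python3 -c "
from h import *
go(.6731,.0195,.1,93.8)"
```

```text
at [0.456  0.3896 0.0086] t 5.3 d [ 0.0015 -0.0018  0.0093] rot [-0.0001 -0.0001 -0.0008]
t: 5.92
tool_pos: [0.4559, 0.3897, 0.0089]
orientation: [0.425, 3.112, 0.0]
force: [-0.5, -0.1, 2.4]
opening: 0.0556
gripper_force: 15.0
t: 6.55
tool_pos: [0.455, 0.389, 0.1084]
orientation: [-0.425, -3.111, 0.003]
force: [-0.1, 0.1, -1.0]
opening: 0.0557
gripper_force: 15.0
at [0.455  0.389  0.1084] t 6.55 d [-0.6186 -0.5948  0.017 ] rot [-1.600e-03 -1.000e-04  7.848e-01]
```

```bash
python3 -m crank '[[[-0.2,-0.08,-0.08,0,0,0,0],[-0.2,-0.165,-0.16,0,0,0,0.1],[-0.2,-0.25,-0.24,0,0,0,0.2],[-0.2,-0.335,-0.32,0,0,0,0.3],[-0.2,-0.42,-0.4,0,0,0,0.4]]]' >/dev/null
python3 -m crank '[[[-0.2,0,0,0,0,0,0.1],[-0.2,0,0,0,0,0,0.2],[-0.2,0,0,0,0,0,0.3],[-0.2,0,0,0,0,0,0.384],[-0.2,0,0,0,0,0,0.384]]]' >/dev/null
python3 -c "
from h import *
go(.6731,.0195,.06,93.8)"
```

```text
at [0.6042 0.1405 0.1081] t 7.8 d [-0.2509  0.1211  0.0961] rot [-0.0005  0.0001  0.0013]
```

```bash
python3 -m crank '[[[-0.2,-0.09,0.04,0,0,0,0],[-0.2,-0.18,0.085,0,0,0,0],[-0.2,-0.251,0.121,0.04,0,0,0.001],[-0.2,-0.251,0.121,0.096,0,0,0.001],[-0.2,-0.251,0.121,0.096,0,0,0.001]]]' >/dev/null
python3 -m crank '[[[-0.2,0,0,0.02,0,0,0],[-0.2,0,0,0.05,0,0,0],[-0.2,0,0,0.065,0,0,0],[-0.2,0,0,0.07,0,0,0],[-0.2,0,0,0.07,0,0,0]]]'
python3 -c "
from h import *
go(.6731,.0195,.012,93.8)"
```

```text
t: 9.05
tool_pos: [0.6733, 0.0196, 0.0256]
orientation: [-2.147, -2.294, 0.0]
force: [-0.0, -0.6, 0.3]
opening: 0.0562
gripper_force: 15.0
at [0.6733 0.0196 0.0256] t 9.05 d [-0.0001 -0.0004  0.0272] rot [-0.     -0.     -0.0001]
```

```bash
python3 -m crank '[[[-0.2,0,0,0.008,0,0,0],[-0.2,0,0,0.014,0,0,0],[-0.2,0,0,0.019,0,0,0],[-0.2,0,0,0.023,0,0,0],[-0.2,0,0,0.023,0,0,0]]]'
python3 -m crank '[[[-0.2,0,0,0.001,0,0,0],[-0.2,0,0,0.002,0,0,0],[-0.2,0,0,0.003,0,0,0],[-0.2,0,0,0.004,0,0,0],[-0.2,0,0,0.004,0,0,0]]]'
```

```text
t: 9.68
tool_pos: [0.6731, 0.0195, 0.0138]
orientation: [-2.147, -2.293, 0.001]
force: [-0.0, -0.1, -1.1]
opening: 0.0559
gripper_force: 15.0
t: 10.3
tool_pos: [0.6732, 0.0195, 0.0121]
orientation: [-2.147, -2.293, 0.0]
force: [1.0, 0.2, -0.4]
opening: 0.0556
gripper_force: 15.0
```

```bash
python3 -m crank '[[[-0.2,0,0,0.001,0,0,0],[-0.2,0,0,0.001,0,0,0],[0.3,0,0,0.001,0,0,0],[0.6,0,0,0.001,0,0,0],[0.8,0,0,0.001,0,0,0]]]'
python3 -m crank '[[[1,0,0,0,0,0,0],[1,0,0,-0.03,0,0,0],[1,0,0,-0.1,0,0,0],[1,0,0,-0.2,0,0,0],[1,0,0,-0.25,0,0,0]]]'
python3 -c "
from h import *
go(.648,.258,.13,84.4)"
```

```text
t: 10.92
tool_pos: [0.6734, 0.0195, 0.0118]
orientation: [2.147, 2.293, 0.0]
force: [-0.2, 0.2, -0.2]
opening: 0.0762
gripper_force: 0.0
t: 11.55
tool_pos: [0.6752, 0.0194, 0.1419]
orientation: [2.144, 2.29, 0.006]
force: [0.5, -0.9, 0.4]
opening: 0.0929
gripper_force: 0.0
at [0.6752 0.0194 0.1419] t 11.55 d [ 0.4798 -0.023   0.0234] rot [3.700e-03 1.000e-04 1.043e-01]
```

```bash
python3 -m crank '[[[1,0.08,0,0,0,0,0],[1,0.16,-0.005,0,0,0,0.05],[1,0.24,-0.01,0,0,0,0.104],[1,0.32,-0.02,0,0,0,0.104],[1,0.36,-0.023,0,0,0,0.104]]]' >/dev/null
python3 -m crank '[[[1,0,0,0,0,0,0],[1,0,0,0,0,0,0],[1,0,0,0,0,0,0],[1,0,0,0,0,0,0],[1,0,0,0,0,0,0]]]' >/dev/null
python3 - <<'E'
from meas import *
im,C,st=snap('wrist','w4'); np.save('w4.npy',np.r_[st['tool_pos'],st['orientation']])
im,h,C=load('w4'); p=proj(C,[[.648,.268,.015]])[0].astype(int);print(p)
w=((h[...,0]>10)&(h[...,0]<30)&(h[...,1]>45)).astype(np.uint8)*255
print(blob(im,w,(max(p[0]-75,0),max(p[1]-75,0),p[0]+75,p[1]+75),.015,C))
go(.648,.258,.06,84.4)
E
```

```text
[309 124]
(array([648.8, 271.7,  62.7,  61.6,  -5.6]), array([648.9, 272.9]), (275, 84, 70, 71))
at [0.65   0.1979 0.1366] t 12.85 d [ 0.1193 -0.0157  0.1531] rot [-0.0001  0.     -0.0001]
```

View pics/w4.png

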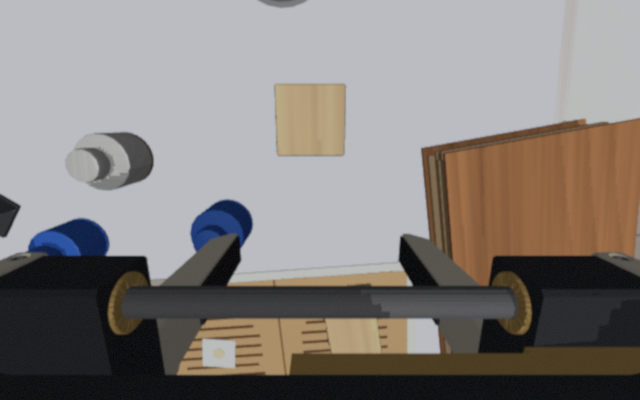

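The wrist view shows the square board at about (310,120), the large grey weight's knob at (90,165) and the long board lying over the mend.

```bash
python3 -m crank '[[[1,0.07,-0.01,0,0,0,0],[1,0.127,-0.017,0,0,0,0],[1,0.127,-0.017,0.06,0,0,0],[1,0.127,-0.017,0.13,0,0,0],[1,0.127,-0.017,0.153,0,0,0]]]' >/dev/null
python3 -m crank '[[[1,0,0,0.05,0,0,0],[1,0,0,0.085,0,0,0],[1,0,0,0.105,0,0,0],[1,0,0,0.105,0,0,0],[1,0,0,0.105,0,0,0]]]' 
python3 -c "
from h import *
go(.6478,.2617,.007,84.4)"
```

```text
t: 14.1
tool_pos: [0.6484, 0.2626, 0.0088]
orientation: [2.327, 2.11, 0.002]
force: [0.3, -1.1, -0.2]
opening: 0.0929
gripper_force: 0.0
at [0.6484 0.2626 0.0088] t 14.1 d [-0.0019 -0.001   0.0036] rot [ 0.0009 -0.0004  0.0002]
```

```bash
python3 -m crank '[[[0,0,0,0.003,0,0,0],[0,0,0,0.003,0,0,0],[0,0,0,0.003,0,0,0],[0,0,0,0.003,0,0,0],[-0.1,0,0,0.003,0,0,0]]]' 12
python3 -m crank '[[[-0.1,0,0,0,0,0,0],[-0.1,0,0,-0.03,0,0,0],[-0.1,0,0,-0.1,0,0,0],[-0.1,0,0,-0.17,0,0,0],[-0.1,0,0,-0.2,0,0,0]]]' 
python3 -c "
from h import *
a=np.radians(80.4); go(.5141-.0091*np.cos(a),.0212-.0091*np.sin(a),.06,80.4)"
```

```text
t: 14.72
tool_pos: [0.6477, 0.2624, 0.0063]
orientation: [2.327, 2.111, 0.0]
force: [-0.9, -0.2, 1.8]
opening: 0.064
gripper_force: 12.0
t: 15.35
tool_pos: [0.6494, 0.2629, 0.1101]
orientation: [2.325, 2.109, 0.007]
force: [0.2, 0.7, -0.4]
opening: 0.0641
gripper_force: 12.0
at [0.6494 0.2629 0.1101] t 15.35 d [-0.5258 -0.224   0.0982] rot [ 0.0029 -0.0014  0.0447]
```

```bash
python3 -m crank '[[[-0.1,-0.1,-0.04,0,0,0,0],[-0.1,-0.21,-0.09,0,0,0,0.02],[-0.1,-0.32,-0.135,0,0,0,0.0447],[-0.1,-0.43,-0.18,0,0,0,0.0447],[-0.1,-0.526,-0.224,0,0,0,0.0447]]]' >/dev/null
python3 -m crank '[[[-0.1,0,0,0,0,0,0],[-0.1,0,0,0.06,0,0,0],[-0.1,0,0,0.12,0,0,0],[-0.1,0,0,0.16,0,0,0],[-0.1,0,0,0.16,0,0,0]]]' 
python3 -c "
from h import *
a=np.radians(80.4); go(.5141-.0093*np.cos(a),.0212-.0093*np.sin(a),.0095,80.4)"
```

```text
t: 16.6
tool_pos: [0.509, 0.0123, 0.0242]
orientation: [-2.397, -2.026, 0.004]
force: [-0.1, -1.0, 0.3]
opening: 0.0636
gripper_force: 12.0
at [0.509  0.0123 0.0242] t 16.6 d [0.0007 0.0072 0.0293] rot [-0.0026  0.0001  0.0003]
```

```bash
python3 -m crank '[[[-0.1,0,0.004,0,0,0,0],[-0.1,0,0.005,0,0,0,0],[-0.1,0,0.005,0.006,0,0,0],[-0.1,0,0.005,0.01,0,0,0],[-0.1,0,0.005,0.01,0,0,0]]]' 
python3 -c "
from h import *
a=np.radians(80.4); go(.5141-.0093*np.cos(a),.0212-.0093*np.sin(a),.0095,80.4)"
```

```text
t: 17.23
tool_pos: [0.5129, 0.0111, 0.0209]
orientation: [-2.399, -2.027, 0.0]
force: [0.3, -0.3, -0.7]
opening: 0.0637
gripper_force: 12.0
at [0.5129 0.0111 0.0209] t 17.23 d [ 0.0018 -0.001   0.0229] rot [-0.0002  0.     -0.0001]
```

```bash
python3 -m crank '[[[-0.1,0.002,-0.001,0.006,0,0,0],[-0.1,0.002,-0.001,0.012,0,0,0],[-0.1,0.002,-0.001,0.017,0,0,0],[-0.1,0.002,-0.001,0.019,0,0,0],[-0.1,0.002,-0.001,0.02,0,0,0]]]' 
python3 -m crank '[[[-0.1,0,0,0.001,0,0,0],[-0.1,0,0,0.002,0,0,0],[-0.1,0,0,0.003,0,0,0],[-0.1,0,0,0.003,0,0,0],[-0.1,0,0,0.003,0,0,0]]]'
python3 -c "
from h import *
a=np.radians(80.4); go(.5141-.0093*np.cos(a),.0212-.0093*np.sin(a),.0095,80.4)"
```

```text
t: 17.85
tool_pos: [0.5127, 0.0121, 0.0111]
orientation: [-2.399, -2.028, 0.0]
force: [-0.0, -0.2, 0.5]
opening: 0.064
gripper_force: 12.0
t: 18.48
tool_pos: [0.5128, 0.0121, 0.0097]
orientation: [2.4, 2.028, -0.0]
force: [-0.2, 0.2, 0.2]
opening: 0.0636
gripper_force: 12.0
at [0.5128 0.0121 0.0097] t 18.48 d [-0.0003 -0.0004  0.0003] rot [ 0.  0. -0.]
```

```bash
python3 -m crank '[[[-0.1,0,0,0.001,0,0,0],[-0.1,0,0,0.001,0,0,0],[0.4,0,0,0.001,0,0,0],[0.7,0,0,0.001,0,0,0],[0.8,0,0,0.001,0,0,0]]]'
python3 -m crank '[[[0.8,0,0,0,0,0,0],[1,0,0,-0.06,0,0,0],[1,0,0,-0.18,0,0,0],[1,0,0,-0.3,0,0,0],[1,0,0,-0.4,0,0,0]]]' >/dev/null
python3 -m crank '[[[1,-0.1,0.08,0,0,0,0],[1,-0.2,0.18,0,0,0,0],[1,-0.2,0.18,0,0,0,0],[1,-0.2,0.18,0,0,0,0],[1,-0.2,0.18,0,0,0,0]]]' 
python3 - <<'E'
from meas import *
im,C,st=snap('wrist','w5'); np.save('w5.npy',np.r_[st['tool_pos'],st['orientation']])
E
```

```text
t: 19.1
tool_pos: [0.5128, 0.0122, 0.0092]
orientation: [2.399, 2.028, 0.0]
force: [0.3, 0.5, 0.5]
opening: 0.0802
gripper_force: 0.0
t: 20.35
tool_pos: [0.5844, -0.1003, 0.2092]
orientation: [-2.398, -2.029, -0.0]
force: [0.2, -0.0, 0.0]
opening: 0.0931
gripper_force: 0.0
```

View pics/w5.png

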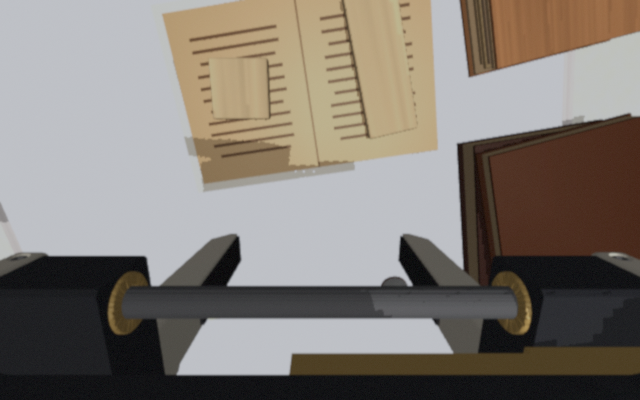

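```bash
python3 - <<'E'
from meas import *
im,h,C=load('w5')
print('sq',rect(cast(C,[(209,60),(266,57),(270,116),(213,121)],.018)))
c=cast(C,[(369,138),(417,128),(345,6)],.018); print('long end mid',c[:2].mean(0).round(4),'expected end',np.round([.6731-.075*np.cos(np.radians(93.8)),.0195-.075*np.sin(np.radians(93.8))],4),'edge ang',np.degrees(np.arctan2(*(c[2]-c[0])[::-1])))
cv2.imwrite('pics/w5c.png',cv2.resize(im[0:190,160:450],None,fx=2.7,fy=2.7))
# large weight from w4 and w1: knob top z=.062, and body-top
for t,uv in (('w4',(90,165)),('w1',(250,228))):
    im,h,C=load(t); print(t,cast(C,uv,.062).round(4))
a=load('w1')[0][180:260,220:290]; b=load('w4')[0][120:200,50:170]
cv2.imwrite('pics/lw.png',np.hstack([cv2.resize(a,(350,400)),cv2.resize(b,(450,300+0))[:300] if 0 else cv2.copyMakeBorder(cv2.resize(b,(450,300)),0,100,0,0,cv2.BORDER_CONSTANT)]))
E
```

```text
sq [514.1  19.6  66.3  63.6  -6.8]
long end mid [ 0.6774 -0.055 ] expected end [ 0.6781 -0.0553] edge ang 93.2822597594748
w4 [[0.4727 0.2538]]
w1 [[0.4655 0.2563]]
```

View pics/lw.png

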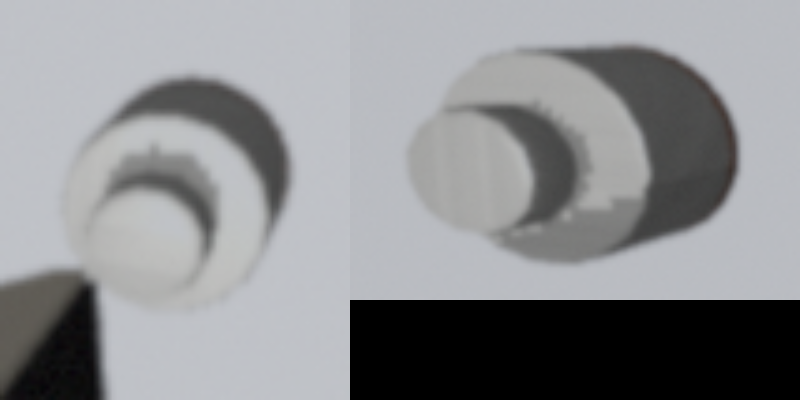

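View pics/w5c.png

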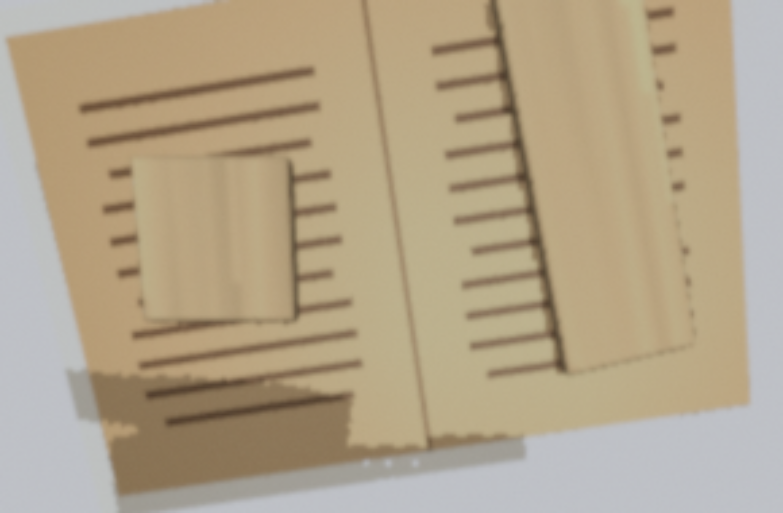

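The left crop shows the large weight's knob top at w1 (249,229) and its body top at (253,222). The right crop shows the knob top at w4 (82.5,165) and the body top at (102,162). Both boards lie flat over the mends.

```bash
python3 - <<'E'
from meas import *
im,h,C=load('w5')
p=cast(C,np.array([(133,157),(290,157),(296,321),(145,320)])/2.7+[160,0],.018);print('sq',rect(p),p.mean(0).round(4),(p*1000).round(1).tolist())
for t,k,b in (('w4',(82.5,165.3),(102,161.6)),('w1',(249.4,228.6),(253.4,222))):
    im,h,C=load(t); print(t,cast(C,k,.062).round(4),cast(C,b,.04).round(4))
go(.462,.254,.2,84)
E
```

```text
sq [515.4  20.1  63.4  63.2  -9.7] [0.5155 0.0201] [[490.0, 56.3], [552.0, 45.9], [541.3, -16.4], [478.9, -5.5]]
w4 [[0.4667 0.2541]] [[0.4671 0.2544]]
w1 [[0.4662 0.2556]] [[0.4656 0.2555]]
at [ 0.5844 -0.1002  0.2093] t 20.4 d [ 0.6581 -0.3587  0.0188] rot [-0.     -0.0002 -0.0392]
```

```bash
python3 -m crank '[[[1,0.1,-0.05,0,0,0,0],[1,0.2,-0.1,0,0,0,0],[1,0.3,-0.16,0,0,0,0],[1,0.4,-0.21,0,0,0,0],[1,0.5,-0.26,0,0,0,0]]]' >/dev/null
python3 -m crank '[[[1,0.1,-0.05,0,0,0,0],[1,0.161,-0.091,0,0,0,0],[1,0.161,-0.091,0.08,0,0,0],[1,0.161,-0.091,0.16,0,0,0],[1,0.161,-0.091,0.22,0,0,0]]]' >/dev/null
python3 -m crank '[[[1,0,0,0,0,0,0],[1,0,0,0,0,0,0],[1,0,0,0,0,0,0],[1,0,0,0,0,0,0],[1,0,0,0,0,0,0]]]' >/dev/null
python3 -c "
from h import *
go(.4663,.255,.010,80.4)"
```

```text
at [0.4673 0.2538 0.0998] t 22.27 d [ 0.0019 -0.0026  0.1796] rot [ 0.0006 -0.0004 -0.0001]
```

```bash
python3 -m crank '[[[1,0.002,-0.002,0.06,0,0,0],[1,0.002,-0.002,0.12,0,0,0],[1,0.002,-0.002,0.16,0,0,0],[1,0.002,-0.002,0.179,0,0,0],[1,0.002,-0.002,0.179,0,0,0]]]' >/dev/null
python3 -m crank '[[[-0.3,0,0,0,0,0,0],[-0.3,0,0,0,0,0,0],[-0.3,0,0,0,0,0,0],[-0.3,0,0,0,0,0,0],[-0.3,0,0,0,0,0,0]]]' 30
python3 -m crank '[[[-0.3,0,0,0,0,0,0],[-0.3,0,0,0,0,0,0],[-0.3,0,0,-0.05,0,0,0],[-0.3,0,0,-0.12,0,0,0],[-0.3,0,0,-0.2,0,0,0]]]'
python3 -c "
from h import *
go(.6731,.0195,.09,80.4)"
```

```text
t: 23.52
tool_pos: [0.4661, 0.2548, 0.0098]
orientation: [-2.4, -2.028, -0.0]
force: [-0.0, -0.2, 1.8]
opening: 0.0497
gripper_force: 30.0
t: 24.15
tool_pos: [0.4641, 0.2539, 0.1081]
orientation: [-2.399, -2.027, 0.007]
force: [0.8, 0.2, -8.2]
opening: 0.0495
gripper_force: 30.0
at [0.4641 0.2539 0.1081] t 24.15 d [-0.3925  0.4905  0.0353] rot [-0.0026  0.0017 -0.    ]
```

```bash
python3 -m crank '[[[-0.3,-0.06,0.075,0,0,0,0],[-0.3,-0.13,0.165,0,0,0,0],[-0.3,-0.2,0.25,0,0,0,0],[-0.3,-0.27,0.34,0,0,0,0],[-0.3,-0.33,0.41,0,0,0,0]]]' >/dev/null
python3 -m crank '[[[-0.3,-0.03,0.04,0,0,0,0],[-0.3,-0.06,0.08,0,0,0,0],[-0.3,-0.062,0.08,0.03,0,0,0],[-0.3,-0.062,0.08,0.06,0,0,0],[-0.3,-0.062,0.08,0.06,0,0,0]]]'
python3 -c "
from h import *
go(.6731,.0195,.0288,80.4)"
```

```text
t: 25.4
tool_pos: [0.6718, 0.0216, 0.0756]
orientation: [-2.395, -2.026, 0.008]
force: [-0.5, 0.4, -8.6]
opening: 0.0497
gripper_force: 30.0
at [0.6718 0.0216 0.0756] t 25.4 d [-0.0037  0.0039  0.0937] rot [-0.0043  0.0004  0.0005]
```

```bash
python3 -m crank '[[[-0.3,-0.003,0.002,0.03,0,0,0],[-0.3,-0.003,0.002,0.06,0,0,0],[-0.3,-0.003,0.002,0.07,0,0,0],[-0.3,-0.003,0.002,0.07,0,0,0],[-0.3,-0.003,0.002,0.07,0,0,0]]]' >/dev/null
python3 -c "
from h import *
go(.6731,.0195,.028,80.4)"
```

```text
at [0.6762 0.019  0.0453] t 26.02 d [-0.0001 -0.0063  0.0346] rot [ 0.0007 -0.0001 -0.    ]
```

```bash
python3 -m crank '[[[-0.3,0,0,0.01,0,0,0],[-0.3,0,0,0.01,0,0,0],[-0.3,0,0,0.01,0,0,0],[-0.3,0,0,0.01,0,0,0],[-0.3,0,0,0.01,0,0,0]]]' >/dev/null
python3 -c "
from h import *
go(.6731,.0195,.028,80.4)"
```

```text
at [0.6758 0.019  0.0398] t 26.65 d [-0.     -0.0054  0.0235] rot [ 0.0001 -0.     -0.    ]
```

```bash
python3 -m crank '[[[-0.3,0,-0.0055,0.006,0,0,0],[-0.3,0,-0.0055,0.011,0,0,0],[-0.3,0,-0.0055,0.016,0,0,0],[-0.3,0,-0.0055,0.018,0,0,0],[-0.3,0,-0.0055,0.019,0,0,0]]]'
python3 -m crank '[[[-0.3,0,0,0.001,0,0,0],[-0.3,0,0,0.002,0,0,0],[-0.3,0,0,0.003,0,0,0],[-0.3,0,0,0.003,0,0,0],[-0.3,0,0,0.003,0,0,0]]]'
```

```text
t: 27.28
tool_pos: [0.673, 0.0195, 0.0301]
orientation: [2.4, 2.028, -0.0]
force: [0.6, -0.9, -7.9]
opening: 0.0495
gripper_force: 30.0
t: 27.9
tool_pos: [0.673, 0.0195, 0.0286]
orientation: [-2.4, -2.028, -0.0]
force: [0.7, 0.8, -8.0]
opening: 0.0495
gripper_force: 30.0
```

```bash
python3 -m crank '[[[-0.3,0,0,0.001,0,0,0],[-0.3,0,0,0.001,0,0,0],[-0.3,0,0,0.001,0,0,0],[-0.3,0,0,0.001,0,0,0],[-0.3,0,0,0.001,0,0,0]]]'|grep -E "pos|force"
python3 -m crank '[[[-0.3,0,0,0.001,0,0,0],[-0.3,0,0,0.001,0,0,0],[-0.3,0,0,0.001,0,0,0],[-0.3,0,0,0.001,0,0,0],[-0.3,0,0,0.001,0,0,0]]]'|grep -E "pos|force"
```

```text
tool_pos: [0.673, 0.0195, 0.0282]
force: [-0.2, -0.1, -7.9]
gripper_force: 30.0
tool_pos: [0.673, 0.0195, 0.0276]
force: [-0.5, -0.4, -8.1]
gripper_force: 30.0
```

```bash
python3 -m crank '[[[-0.3,0,0,0.001,0,0,0],[-0.3,0,0,0.001,0,0,0],[-0.3,0,0,0.001,0,0,0],[-0.3,0,0,0.001,0,0,0],[-0.3,0,0,0.001,0,0,0]]]'|grep -E "pos|force"
```

```text
tool_pos: [0.6731, 0.0195, 0.0273]
force: [-0.8, 0.4, -4.1]
gripper_force: 30.0
```

Contact: the board now carries about half the weight. I'll lower a hair more and release.

```bash
python3 -m crank '[[[-0.3,0,0,0.0005,0,0,0],[-0.3,0,0,0.0005,0,0,0],[0.2,0,0,0.0005,0,0,0],[0.6,0,0,0.0005,0,0,0],[0.8,0,0,0.0005,0,0,0]]]'
python3 -m crank '[[[0.8,0,0,0,0,0,0],[1,0,0,-0.08,0,0,0],[1,0,0,-0.2,0,0,0],[1,0,0,-0.3,0,0,0],[1,0,0,-0.36,0,0,0]]]'|grep -E "pos"
python3 -c "
from h import *
go(.65,-.335,.2,80.4)"
```

```text
t: 30.4
tool_pos: [0.6736, 0.0195, 0.0274]
orientation: [2.399, 2.027, 0.001]
force: [-0.2, -1.2, 0.0]
opening: 0.0714
gripper_force: 0.0
tool_pos: [0.6743, 0.0195, 0.211]
at [0.6743 0.0195 0.211 ] t 31.02 d [-0.7072  0.0702  0.022 ] rot [ 0.003  -0.0004  0.    ]
```

```bash
python3 -m crank '[[[1,-0.11,0.01,0,0,0,0],[1,-0.22,0.02,0,0,0,0],[1,-0.33,0.03,0,0,0,0],[1,-0.44,0.04,0,0,0,0],[1,-0.55,0.05,0,0,0,0]]]' >/dev/null
python3 -m crank '[[[1,-0.08,0.014,0,0,0,0],[1,-0.08,0.014,0,0,0,0],[1,-0.08,0.014,0,0,0,0],[1,-0.08,0.014,0,0,0,0],[1,-0.08,0.014,0,0,0,0]]]' |grep pos
python3 - <<'E'
from meas import *
im,C,st=snap('wrist','w6'); np.save('w6.npy',np.r_[st['tool_pos'],st['orientation']])
im2,h,C2=load('w2'); print('w2 knob guess',cast(C2,(67,153),.046))
cv2.imwrite('pics/w6c.png',np.vstack([cv2.resize(im[0:250,170:570,::-1],(800,500))]))
E
```

```text
tool_pos: [0.6524, -0.2951, 0.2071]
w2 knob guess [[ 0.66134798 -0.25939016]]
```

View pics/w6c.png

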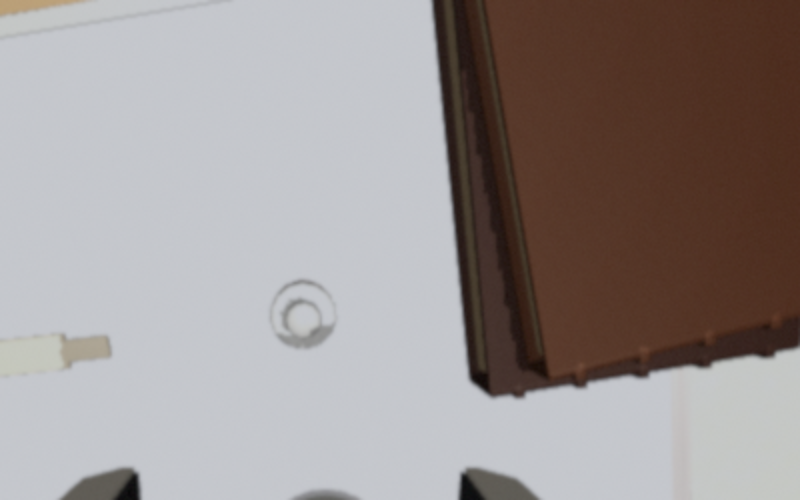

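The small weight is seen from nearly straight above, with its body top at (321.5,157) and its knob top at (321,159.5). The dark books' near edge is at about (402,150).

```bash
python3 - <<'E'
from meas import *
im,h,C=load('w6'); print(cast(C,(321,159.5),.046),cast(C,(321.5,157),.026),'size',np.linalg.norm(np.diff(cast(C,[(305,157),(338,157)],.026),axis=0)),'stack',cast(C,(402,150),.03), 'jar/bottle',cast(C,(332,250),.184))
p=cast(C,(321.5,157),.026)[0]; go(p[0],p[1],.06,80.4)
E
```

```text
[[ 0.65971415 -0.26269044]] [[ 0.66043867 -0.26223172]] size 0.03747798058914283 stack [[ 0.75033759 -0.26894416]] jar/bottle [[ 0.65916196 -0.30821417]]
at [ 0.6524 -0.2953  0.2071] t 32.33 d [0.0679 0.0049 0.2942] rot [0.0001 0.     0.0009]
```

```bash
python3 -m crank '[[[1,0.06,0.004,0,0,0,0],[1,0.0675,0.0045,0.08,0,0,0],[1,0.0675,0.0045,0.17,0,0,0],[1,0.0675,0.0045,0.25,0,0,0],[1,0.0675,0.0045,0.294,0,0,0]]]' >/dev/null
python3 -m crank '[[[1,0,0,0.04,0,0,0],[1,0,0,0.08,0,0,0],[1,0,0,0.1,0,0,0],[1,0,0,0.1,0,0,0],[1,0,0,0.1,0,0,0]]]' >/dev/null
python3 -c "
from h import *
go(.6602,-.2624,.006,80.4)"
```

```text
at [ 0.6606 -0.2639  0.0111] t 33.58 d [ 0.0028 -0.0013  0.0101] rot [ 0.001   0.0003 -0.    ]
```

```bash
python3 -m crank '[[[0.4,0.002,0,0.01,0,0,0],[-0.1,0.002,0,0.01,0,0,0],[-0.5,0.002,0,0.01,0,0,0],[-0.5,0.002,0,0.01,0,0,0],[-0.5,0.002,0,0.01,0,0,0]]]' 25
python3 -m crank '[[[-0.5,0,0,0,0,0,0],[-0.5,0,0,0,0,0,0],[-0.5,0,0,-0.05,0,0,0],[-0.5,0,0,-0.15,0,0,0],[-0.5,0,0,-0.23,0,0,0]]]'
python3 -c "
from h import *
go(.5148,.0207,.12,80.4)"
```

```text
t: 34.2
tool_pos: [0.6601, -0.2626, 0.005]
orientation: [2.399, 2.028, 0.0]
force: [1.0, -0.8, -0.2]
opening: 0.0477
gripper_force: 0.0
t: 34.83
tool_pos: [0.6599, -0.2624, 0.1211]
orientation: [-2.399, -2.028, 0.0]
force: [0.5, -0.9, -2.2]
opening: 0.037
gripper_force: 25.0
at [ 0.6599 -0.2624  0.1211] t 34.83 d [ 0.51   -0.3806  0.0022] rot [-0.0001 -0.     -0.    ]
```

```bash
python3 -m crank '[[[-0.5,0.08,-0.06,0,0,0,0],[-0.5,0.17,-0.127,0,0,0,0],[-0.5,0.26,-0.194,0,0,0,0],[-0.5,0.35,-0.261,0,0,0,0],[-0.5,0.44,-0.328,0,0,0,0]]]' >/dev/null
python3 -m crank '[[[-0.5,0.04,-0.03,0,0,0,0],[-0.5,0.07,-0.0525,0.05,0,0,0],[-0.5,0.07,-0.0525,0.12,0,0,0],[-0.5,0.07,-0.0525,0.15,0,0,0],[-0.5,0.07,-0.0525,0.15,0,0,0]]]' >/dev/null
python3 -m crank '[[[-0.5,0,0,0.01,0,0,0],[-0.5,0,0,0.01,0,0,0],[-0.5,0,0,0.01,0,0,0],[-0.5,0,0,0.01,0,0,0],[-0.5,0,0,0.01,0,0,0]]]' >/dev/null
python3 -c "
from h import *
go(.5148,.0207,.0235,80.4)"
```

```text
at [0.5151 0.0206 0.0401] t 36.7 d [ 0.     -0.0006  0.0332] rot [ 0.0002 -0.     -0.    ]
```

```bash
python3 -m crank '[[[-0.5,0,0,0.01,0,0,0],[-0.5,0,0,0.018,0,0,0],[-0.5,0,0,0.025,0,0,0],[-0.5,0,0,0.029,0,0,0],[-0.5,0,0,0.031,0,0,0]]]' |grep -E "pos|^force"
python3 -m crank '[[[-0.5,0,0,0.001,0,0,0],[-0.5,0,0,0.001,0,0,0],[-0.5,0,0,0.002,0,0,0],[-0.5,0,0,0.002,0,0,0],[-0.5,0,0,0.002,0,0,0]]]' |grep -E "pos|^force"
```

```text
tool_pos: [0.5149, 0.0206, 0.0242]
force: [0.3, -0.5, -2.0]
tool_pos: [0.515, 0.0206, 0.0234]
force: [0.2, 0.2, -2.9]
```

```bash
python3 -m crank '[[[-0.5,0,0,0.001,0,0,0],[-0.5,0,0,0.001,0,0,0],[-0.5,0,0,0.001,0,0,0],[-0.5,0,0,0.001,0,0,0],[-0.5,0,0,0.001,0,0,0]]]' |grep -E "pos|^force"
python3 -m crank '[[[-0.5,0,0,0.001,0,0,0],[-0.5,0,0,0.001,0,0,0],[-0.5,0,0,0.001,0,0,0],[-0.5,0,0,0.001,0,0,0],[-0.5,0,0,0.001,0,0,0]]]' |grep -E "pos|^force"
```

```text
tool_pos: [0.515, 0.0206, 0.0229]
force: [0.4, -0.7, -2.5]
tool_pos: [0.5149, 0.0206, 0.0224]
force: [0.6, -0.8, -3.4]
```

```bash
python3 -m crank '[[[-0.5,0,0,0.001,0,0,0],[-0.5,0,0,0.001,0,0,0],[-0.5,0,0,0.001,0,0,0],[-0.5,0,0,0.001,0,0,0],[-0.5,0,0,0.001,0,0,0]]]' |grep -E "pos|^force"
```

```text
tool_pos: [0.515, 0.0207, 0.0223]
force: [-4.8, 0.2, 5.0]
```

```bash
python3 -m crank '[[[-0.3,0,0,0,0,0,0],[0,0,0,0,0,0,0],[0.3,0,0,0,0,0,0],[0.5,0,0,0,0,0,0],[0.5,0,0,0,0,0,0]]]' |grep -E "pos|^force|open"
python3 -m crank '[[[0.5,0,0,-0.03,0,0,0],[0.5,0,0,-0.1,0,0,0],[0.5,0,0,-0.2,0,0,0],[0.6,0,0,-0.3,0,0,0],[1,0,0,-0.38,0,0,0]]]'|grep -E "pos"
python3 - <<'E'
from meas import *
C=cam('top'); p=cast(C,[(443,177),(463,218)],.018); print(p,np.degrees(np.arctan2(*(p[1]-p[0])[::-1])))
go(.50,-.40,.21,155)
E
```

```text
tool_pos: [0.515, 0.0206, 0.0219]
force: [-0.5, -0.1, -0.3]
opening: 0.069
tool_pos: [0.5155, 0.0206, 0.2156]
[[ 0.5204836  -0.39047546]
 [ 0.38964848 -0.41997295]] -167.29478024227365
at [0.5155 0.0206 0.2156] t 41.08 d [-0.8346  0.1097  0.0113] rot [ 0.0019  0.0011 -0.8289]
```

```bash
python3 -m crank '[[[1,-0.1,-0.02,0,0,0,0],[1,-0.22,-0.03,0,0,0,0.1],[1,-0.34,-0.05,0,0,0,0.2],[1,-0.46,-0.065,0,0,0,0.3],[1,-0.58,-0.08,0,0,0,0.4]]]' >/dev/null
python3 -m crank '[[[1,0,0,0,0,0,0.11],[1,0,0,0,0,0,0.22],[1,0,0,0,0,0,0.33],[1,0,0,0,0,0,0.352],[1,0,0,0,0,0,0.352]]]' >/dev/null
python3 -c "
from h import *
go(.375,-.42,.21,12.7)"
```

```text
at [ 0.4272 -0.2586  0.2125] t 42.33 d [-0.1738  0.2913  0.0051] rot [ 0.0003 -0.0003  0.0021]
```

```bash
python3 -m crank '[[[1,-0.06,0.1,0,0,0,0],[1,-0.12,0.2,0,0,0,0],[1,-0.174,0.291,0,0,0,0],[1,-0.174,0.291,0,0,0,0],[1,-0.174,0.291,0,0,0,0]]]' >/dev/null
python3 -m crank '[[[1,0,0,0,0,0,0],[1,0,0,0,0,0,0],[1,0,0,0,0,0,0],[1,0,0,0,0,0,0],[1,0,0,0,0,0,0]]]' |grep pos
python3 - <<'E'
from meas import *
im,C,st=snap('wrist','w7'); np.save('w7.npy',np.r_[st['tool_pos'],st['orientation']])
im,h,C=load('w7'); p=proj(C,[[.455,-.405,.018]])[0].astype(int);print(p)
m=((h[...,2]<110)).astype(np.uint8)*255; m[245:]=0
print(blob(im,m,(max(p[0]-50,0),max(p[1]-100,0),p[0]+50,min(p[1]+100,245)),.018,C))
cv2.imwrite('pics/w7c.png',cv2.resize(im[0:250,200:440],None,fx=2.4,fy=2.4))
E
```

```text
tool_pos: [0.3744, -0.4196, 0.2119]
[322 113]
(array([ 456.2, -406. ,  115.2,   22.7,    9.8]), array([ 459.4, -405.4]), (312, 57, 25, 107))
```

View pics/w7c.png

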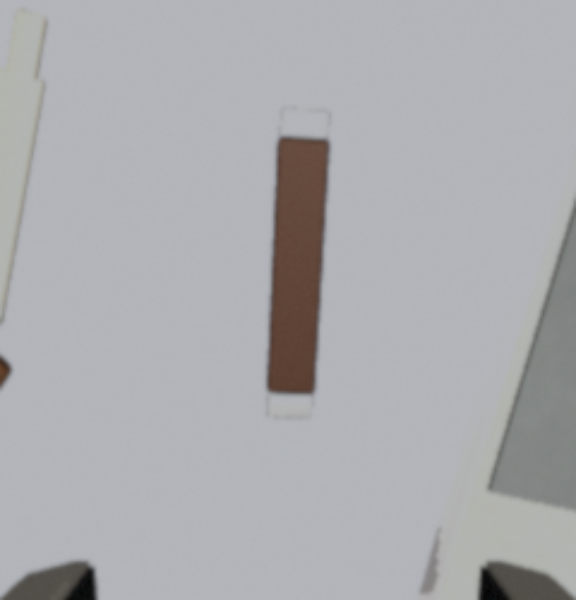

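The bar lies at crop (298,262), with its steel-end corners at crop (281,107), (330,110), (313,417) and (267,416).

```bash
python3 - <<'E'
from meas import *
im,h,C=load('w7'); r=rect(cast(C,np.array([(281,107),(330,110),(313,417),(267,416)])/2.4+[200,0],.018)); print(r)
go(r[0]/1e3,r[1]/1e3,.06,r[4])
E
```

```text
[ 456.  -407.   139.8   22.9    9.8]
at [ 0.3744 -0.4197  0.2119] t 43.62 d [0.1648 0.0112 0.3038] rot [ 0.     -0.      0.0325]
```

```bash
python3 -m crank '[[[1,0.08,0.005,0,0,0,0.02],[1,0.165,0.011,0.06,0,0,0.0325],[1,0.165,0.011,0.15,0,0,0.0325],[1,0.165,0.011,0.24,0,0,0.0325],[1,0.165,0.011,0.304,0,0,0.0325]]]' >/dev/null
python3 -m crank '[[[0.8,0,0,0.03,0,0,0],[0.5,0,0,0.07,0,0,0],[0.3,0,0,0.09,0,0,0],[0.2,0,0,0.09,0,0,0],[0.2,0,0,0.09,0,0,0]]]' >/dev/null
python3 -c "
from h import *
go(.456,-.4067,.008,9.8)"
```

```text
at [ 0.4566 -0.4075  0.016 ] t 44.88 d [-0.0009 -0.0019  0.0159] rot [ 0.0008 -0.0006 -0.0001]
```

```bash
python3 -m crank '[[[0,-0.001,-0.001,0.014,0,0,0],[0,-0.001,-0.001,0.014,0,0,0],[-0.4,-0.001,-0.001,0.014,0,0,0],[-0.8,-0.001,-0.001,0.014,0,0,0],[-0.8,-0.001,-0.001,0.014,0,0,0]]]' 35
python3 -m crank '[[[-0.8,0,0,0,0,0,0],[-0.8,0,0,0,0,0,0],[-0.8,0,0,0,0,0,0],[-0.8,0,0,0,0,0,0],[-0.8,0,0,0,0,0,0]]]' |grep -E "pos|open|force"
python3 -m crank '[[[-0.8,0,0,-0.02,0,0,0],[-0.8,0,0,-0.1,0,0,0],[-0.8,0,0,-0.2,0,0,0],[-0.8,0,0,-0.28,0,0,0],[-0.8,0,0,-0.3,0,0,0]]]' |grep -E "pos|open|force"
python3 -c "
from h import *
go(.5892,.0149,.16,89.0)"
```

```text
t: 45.5
tool_pos: [0.4555, -0.4065, 0.008]
orientation: [-3.13, -0.268, -0.0]
force: [-1.5, 1.1, 1.3]
opening: 0.0234
gripper_force: 35.0
tool_pos: [0.4555, -0.4065, 0.008]
force: [-0.9, 1.7, 3.5]
opening: 0.0234
gripper_force: 35.0
tool_pos: [0.4567, -0.408, 0.1615]
force: [0.8, -0.3, -4.2]
opening: 0.0237
gripper_force: 35.0
at [ 0.4567 -0.408   0.1615] t 46.75 d [ 4.049e-01 -7.885e-01  4.000e-04] rot [ 3.900e-03  5.000e-04 -8.801e-01]
```

```bash
python3 -m crank '[[[-0.8,0.03,-0.07,0,0,0,0],[-0.8,0.08,-0.16,0,0,0,-0.09],[-0.8,0.13,-0.25,0,0,0,-0.19],[-0.8,0.175,-0.34,0,0,0,-0.29],[-0.8,0.22,-0.43,0,0,0,-0.39]]]' >/dev/null
python3 -m crank '[[[-0.8,0,0,0,0,0,-0.1],[-0.8,0,0,0,0,0,-0.2],[-0.8,0,0,0,0,0,-0.3],[-0.8,0,0,0,0,0,-0.4],[-0.8,0,0,0,0,0,-0.49]]]' >/dev/null
python3 -m crank '[[[-0.8,0,0,0,0,0,0],[-0.8,0,0,0,0,0,0],[-0.8,0,0,0,0,0,0],[-0.8,0,0,0,0,0,0],[-0.8,0,0,0,0,0,0]]]' >/dev/null
python3 -c "
from h import *
go(.5892,.0149,.16,89.0)"
```

```text
at [ 0.5273 -0.1759  0.1579] t 48.62 d [ 0.3838  0.1169 -0.0041] rot [ 0.0001  0.     -0.0004]
```

```bash
python3 -m crank '[[[-0.8,0.08,0.02,0,0,0,0],[-0.8,0.18,0.055,0,0,0,0],[-0.8,0.28,0.085,0,0,0,0],[-0.8,0.36,0.11,0,0,0,0],[-0.8,0.384,0.117,0,0,0,0]]]' >/dev/null
python3 -m crank '[[[-0.8,0,0,0.03,0,0,0],[-0.8,0,0,0.08,0,0,0],[-0.8,0,0,0.11,0,0,0],[-0.8,0,0,0.11,0,0,0],[-0.8,0,0,0.11,0,0,0]]]' >/dev/null
python3 -m crank '[[[-0.8,0,0,0,0,0,0],[-0.8,0,0,0,0,0,0],[-0.8,0,0,0,0,0,0],[-0.8,0,0,0,0,0,0],[-0.8,0,0,0,0,0,0]]]' >/dev/null
python3 -c "
from h import *
go(.5892,.0149,.0115,89.0)"
```

```text
at [0.5891 0.0151 0.1029] t 50.5 d [-0.0004  0.0002  0.1828] rot [-0. -0. -0.]
```

```bash
python3 -m crank '[[[-0.8,0,0,0.05,0,0,0],[-0.8,0,0,0.1,0,0,0],[-0.8,0,0,0.14,0,0,0],[-0.8,0,0,0.16,0,0,0],[-0.8,0,0,0.165,0,0,0]]]' |grep -E "pos|^force"
python3 -m crank '[[[-0.8,0,0,0.003,0,0,0],[-0.8,0,0,0.006,0,0,0],[-0.8,0,0,0.01,0,0,0],[-0.8,0,0,0.012,0,0,0],[-0.8,0,0,0.012,0,0,0]]]' |grep -E "pos|^force"
python3 -c "
from h import *
go(.5892,.0149,.0105,89.0)"
```

```text
tool_pos: [0.5888, 0.015, 0.0198]
force: [-0.5, -0.5, -4.3]
tool_pos: [0.5891, 0.015, 0.0143]
force: [0.9, -0.1, -3.9]
at [0.5891 0.015  0.0143] t 51.75 d [-0.0002  0.0003  0.0076] rot [-0.0001  0.     -0.0001]
```

```bash
python3 -m crank '[[[-0.8,0,0,0.002,0,0,0],[-0.8,0,0,0.004,0,0,0],[-0.8,0,0,0.006,0,0,0],[-0.8,0,0,0.006,0,0,0],[-0.8,0,0,0.006,0,0,0]]]' |grep -E "pos|^force"
python3 -m crank '[[[-0.8,0,0,0.001,0,0,0],[-0.8,0,0,0.001,0,0,0],[-0.8,0,0,0.001,0,0,0],[-0.8,0,0,0.001,0,0,0],[-0.8,0,0,0.001,0,0,0]]]' |grep -E "pos|^force"
```

```text
tool_pos: [0.5891, 0.015, 0.0114]
force: [0.1, -0.4, -3.3]
tool_pos: [0.5891, 0.015, 0.0109]
force: [-0.3, 0.1, -4.1]
```

```bash
python3 -m crank '[[[-0.8,0,0,0.001,0,0,0],[-0.8,0,0,0.001,0,0,0],[-0.8,0,0,0.001,0,0,0],[-0.8,0,0,0.001,0,0,0],[-0.8,0,0,0.001,0,0,0]]]' |grep -E "pos|^force"
```

```text
tool_pos: [0.5892, 0.015, 0.0105]
force: [-0.8, 0.4, -1.5]
```

```bash
python3 -m crank '[[[-0.4,0,0,0.0005,0,0,0],[-0.35,0,0,0.0005,0,0,0],[-0.25,0,0,0.0005,0,0,0],[-0.25,0,0,0.0005,0,0,0],[-0.25,0,0,0.0005,0,0,0]]]' |grep -E "pos|^force|open"
python3 -m crank '[[[-0.25,0,0,-0.02,0,0,0],[-0.25,0,0,-0.06,0,0,0],[-0.25,0,0,-0.14,0,0,0],[-0.25,0,0,-0.24,0,0,0],[-0.25,0,0,-0.34,0,0,0]]]' |grep -E "pos|^force|open"
python3 -m crank '[[[-0.25,-0.1,0,-0.05,0,0,0],[-0.25,-0.2,0,-0.1,0,0,0],[-0.25,-0.2,0,-0.1,0,0,0],[-0.25,-0.2,0,-0.1,0,0,0],[-0.25,-0.2,0,-0.1,0,0,0]]]' |grep -E "pos"
python3 - <<'E'
from meas import *
im,C,st=snap('wrist','w8'); np.save('w8.npy',np.r_[st['tool_pos'],st['orientation']])
print(proj(C,[[.673,.0195,.0795],[.515,.0207,.0635],[.589,.015,.02]]).round(0))
cv2.imwrite('pics/w8c.png',cv2.resize(im[0:250,150:500,::-1],None,fx=2.28,fy=2.28))
E
```

```text
tool_pos: [0.5891, 0.015, 0.0102]
force: [-0.1, -0.2, 0.3]
opening: 0.0351
tool_pos: [0.5893, 0.015, 0.1836]
force: [0.2, 0.1, -0.4]
opening: 0.035
tool_pos: [0.587, -0.0837, 0.2295]
[[406.  88.]
 [248.  91.]
 [320.  99.]]
```

View pics/w8c.png

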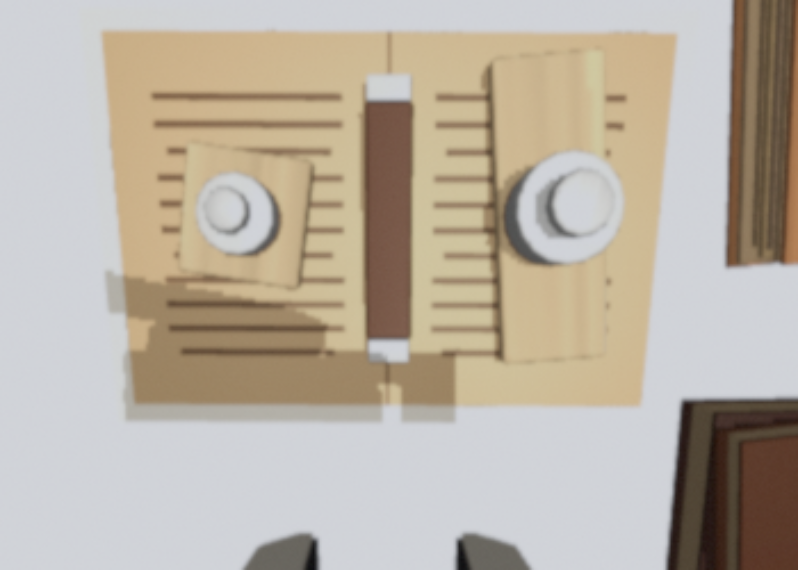

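The view shows everything in place: both weights upright on their boards and the bar along the fold. I'll check the numbers before handing in.

```bash
python3 - <<'E'
from meas import *
im,h,C=load('w8'); f=lambda L,z:cast(C,np.array(L)/2.28+[150,0],z)
print('sq',rect(f([(188,142),(313,163),(300,288),(180,268)],.018)),'small',f([(236,212)],.0435)*1e3,f([(227,209)],.0635)*1e3)
print('long',rect(f([(490,62),(603,48),(605,355),(503,362)],.018)),'large',f([(567,207)],.0575)*1e3,f([(583,203)],.0795)*1e3)
print('bar',rect(f([(367,74),(411,74),(409,361),(368,362)],.0205)),'fold',f([(389,33),(388,405)],.0025)*1e3)
E
```

```text
sq [515.8  20.4  64.4  61.9  -9.8] small [[516.31757752  20.34084956]] [[516.44865241  19.75427169]]
long [672.8  19.  148.8  55.1 -86. ] large [[671.5475045   18.68847111]] [[672.96397621  18.09000731]]
bar [589.6  14.9 139.8  22.1  89. ] fold [[591.11681588 108.13446972]
 [587.72415987 -81.47487738]]
```

All placements agree with the targets to within about 2 mm and 0.2°, so I'm handing in.

```bash
python3 -c "
from plant import *
print(close_job())"
```

```text
the job is handed in; nothing more can be done
None
```

The job is handed in: my last wrist view shows both boards over their mends, the two weights upright on them and the bar along the fold, all within about 2 mm of target, the robot was clear of everything, and the bottle, jar and look-alikes were not touched.

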